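# Turn an eared flange to its pointer and hold it with a domed weight

## Task

On the incoming-goods bench, push the eared steel flange round on its plate, without lifting it off, until the notch in its rim points squarely at the small pointer on the plate's corner, and let it rest there. Then take the domed weight by its knob out of its cup and set it gently and upright into the dished hub of the flange, so that the notch still faces the pointer, and let go. Leave everything else on the bench where it is.

Things in the scene. Friction and masses are not known exactly. Their poses are not given: they have to be found in the camera images.
- fixture: Fixed dark steel plate, 170 x 170 mm, 14 mm thick, on the left or right half of the bench, turned anyhow. Origin: centre of its underside, on the bench; z up, +x along the plate's diagonal to the corner with the pointer. The other three corners (120 mm from the centre) have only a flat round screw head. A blind hole (62 mm) in the middle locates the flange.
- pointer_tip (a point): Tip of the pointer, a flat light metal triangle 19 mm long, 18 mm wide and 5 mm high fixed on top of the plate; the tip points to the plate's centre from 87 mm away, its top 19 mm above the bench.
- flange: Loose steel flange, about 0.8 kg, lying on the plate: a disc of 56 mm radius, 14 mm thick, with one notch in its rim, four ears and a hub. A spigot under it (60 mm diameter, 10 mm long) sits in the plate's hole with 1 mm play each way, so it turns about the vertical either way without end and stays where friction leaves it. Origin: on the axis at the disc's underside; +x to the notch, z up.
- flange_notch (a point): Middle of the notch's mouth at the disc's top face: 56 mm from the flange's axis along its +x, 14 mm above its underside. The notch is 20 mm wide and 20 mm deep.
- flange_ear (a point): Outer end of one of the four equal ears, at its top face. The ears stick out of the rim to 84 mm from the flange's axis at 45, 135, 225 and 315 degrees from the notch (which is midway between two ears); each is 18 mm wide, from 2 to 14 mm above the disc's underside. This is the one at +45 degrees (anticlockwise from above).
- flange_hub (a point): Centre of the dish's mouth in the hub: on the flange's axis, 33 mm above the disc's underside. The round hub has 32 mm radius; the 45 degree dish in its top has 29 mm radius at the mouth and 12 mm at its bottom.
- weight: Loose domed weight, about 0.6 kg: steel hemisphere of 32 mm radius, round side down, with a black knob on a neck on its flat top (neck 16 mm diameter; knob 28 mm diameter, from 44 to 62 mm above the lowest point). It rights itself. Origin: the dome's lowest point; z along its axis, up. Seated in the flange's hub, the origin is 17 mm above the flange's origin.
- weight_knob (a point): Centre of the knob, on the axis, 53 mm above the dome's lowest point: the place to grip.
- cup: Fixed aluminium parking cup, 36 mm radius at its foot, 23 mm high, with the same 45 degree dish; the weight starts in it. It stands on the other half of the bench from the plate. Origin: centre of its underside.
- hex_nut: Bystander: loose steel hex nut, 36 mm across flats, 18 mm high, between plate and cup. Origin: centre of its underside.
- hex_bolt: Bystander: loose hex bolt standing on its head, 30 mm across flats, 57 mm high, between plate and cup. Origin: centre of its underside.
- bearing_race: Bystander: loose steel bearing race, 62 mm diameter, 16 mm high. Origin: centre of its underside.
- carton: Bystander: loose closed carton, 100 x 80 x 60 mm. Origin: centre of its underside.
- big_washer: Bystander: loose washer, 44 mm diameter, 6 mm thick, between plate and cup. Origin: centre of its underside.
- wrench: Bystander: loose wrench lying along its x axis. Origin: its middle, at its underside.
Not all that is in view belongs to the job. What is shaped like the flange but black is not meant.

How it is judged:
On the way:
1. the flange lies still on its plate with the notch facing the pointer (within 4 mm at the rim), the weight not yet on it (y of flange_notch in the frame of fixture between -0.004 and 0.004 m and x of flange_notch in the frame of fixture above 0.03 m and horizontal distance between flange and fixture below 0.004 m and z of flange in the frame of fixture below 0.0165 m and angular speed of flange below 0.1 rad/s and horizontal distance between weight and cup below 0.02 m and contact force between weight and flange below 0.01 N), for 0.3 s.
At the end, for the whole second after the job is handed in: The flange lies flat on its plate with its notch facing the pointer (notch middle within 4 mm of the line from the plate's centre to the pointer, about 4 degrees), the domed weight sits fully down in the flange's dished hub, centred within 4 mm and upright within 7 degrees, released and at rest (y of flange_notch in the frame of fixture between -0.004 and 0.004 m and x of flange_notch in the frame of fixture above 0.03 m and horizontal distance between flange and fixture below 0.004 m and z of flange in the frame of fixture below 0.0165 m and horizontal distance between weight and flange below 0.004 m and z of weight in the frame of flange below 0.02 m and angle between weight's own z axis and vertical below 0.12 rad and linear speed of weight below 0.02 m/s and angular speed of flange below 0.1 rad/s and contact force between the fingers and weight below 0.01 N); the robot touches nothing.
It fails at once if the flange is lifted off its plate (z of flange in the frame of fixture above 0.022 m).
It fails at once if the weight is dropped or banged onto the flange (more than 60 N) (contact force between weight and flange above 60 N).
It fails at once if the weight is tipped over (angle between weight's own z axis and vertical above 0.8 rad).
It fails at once if a bystander is moved by more than 30 mm (distance of any of hex_nut, hex_bolt, bearing_race, carton, big_washer, wrench from where it was at the start of the episode above 0.03 m).
It also fails if it takes over 61 s, if anything falls off the work surface, if the arm or the gripper's body presses on something with over 40 N, if the wrist force passes 120 N, or if a joint passes its speed limit or range.

## Robot

A 6-joint arm with a two-finger parallel gripper is mounted at the origin on the work surface. World frame = base frame: x ahead of the robot, y to its left, z up, the work surface at z = 0. Lengths are in m, angles in rad, forces in N, time in s.
With the tool pointing down it reaches from about 0.15 to 0.775 m from the base axis. Payload 6.1 kg.
Tool frame: the origin (TCP) lies at the very end of the fingers, on their centre line; the grasp point (between the pads) lies 19 mm behind it; z points along the fingers, y is the line along which they close (so a half turn about z gives the same grasp; the last joint's range is limited). The gripper opens to 85 mm and grips with 20 to 120 N. Pads are 22 mm wide; open, the fingers measure 114 mm over their backs; the gripper's body (76 mm by 85 mm) begins 54 mm behind the grasp point. The pads swing forward as they close: fully open they stand 13 mm farther back than shut.
Start: joints at [-1.226, 0.126, -0.04, 1.405, 0, 1.571], TCP at [0.177, -0.494, 0.194] pointing down, gripper open.
Joint ranges: [-2.72, 2.72], [-0.95, 1.95], [-1.27, 1.35], [-1.78, 2.02], [-1.46, 1.47], [-3.14, 3.14]. Speed limits (rad/s): [2.39, 2.39, 3.01, 3.14, 3.14, 3.14].

## Interface

Orientations are given as a unit quaternion [x, y, z, w].
In Python, from workcell import r gives the robot as it stands. Calls block until the motion is done:
- r.move_to(position, orientation): joint-space move of the TCP to a pose.
- r.move_l(position, speed=0.15, rotation=None, force_limit=None): straight line of the TCP; rotation=None keeps the orientation; speed is the mean speed in m/s. With force_limit (N) it stops when the force on the tool has changed by that much, and returns True; else False.
- r.move_j(angles): joint-space move.
- r.command_gripper(opening, strength=None): opening from 0.0 (shut) to 1.0 (fully open); strength is the grip in N (None keeps the last); returns when the fingers have stopped.
- r.pause(seconds).
- r.inverse_kinematics(position, orientation): joint angles nearest the present ones, or None.
- r.get_obs(): the state.
- r.read_camera(name): name is "scene" or "top" or "wrist"; returns a dict with "color" (420x560x3 uint8, blue, green, red), "fx", "fy", "cx", "cy" (pixels), "k1" (the pictures are not rectified: a ray, as slopes to the right and down, at radius r is drawn at 1 + k1 r^2 times it, then the intrinsics apply), "view" (4x4, takes a point from world to camera coordinates). Camera axes: x right, y down, z forward; pixel columns grow to the right and rows downward; lengths in m; the calibration is good to about 2 mm. A picture is of the moment at which its call begins. There is no depth.
A pose or a line that the arm cannot do raises r.IKError and nothing moves.
- r.sign_off(): hands the job in; it is judged then, once.
The state is a dict: "t": time; "joint_positions": joint angles; "joint_velocities": joint speeds; "effort": joint torques, N m; "tcp_pos": TCP position; "ee_rot": TCP orientation; "contact_force": force on the tool from outside, world axes, zero at the start; "torque": the same for the moment, N m; "opening": opening from 0.0 (shut) to 1.0 (fully open); "gripper_force": force on a finger pad.
Only numpy, scipy, OpenCV 4.12 (cv2) and the standard library are available. Lean on these libraries where they do the work, as an engineer would, in place of code of your own. Each camera call takes 0.05 s, during which the arm holds its last target. There are 200 camera calls.

## Working session

There is one attempt and no reset: what is moved stays moved. The work goes in short steps, each a Python script; the robot and the scene stay as the last script left them, time stands still between calls to the robot, and variables do not carry over. Pictures are saved under pics/ and viewed, at most 10 in all, crops included, and the job is handed in when it is done.

```bash
mkdir -p pics; ls; cat > h.py <<'E'
import numpy as np, cv2
from workcell import r
def ray(c,u,v):
    K=np.array([[c["fx"],0,c["cx"]],[0,c["fy"],c["cy"]],[0,0,1.]])
    # drawn = s*(1+k1 r^2)
    p=cv2.undistortPoints(np.array([[[u,v]]],float),K,np.array([c["k1"],0,0,0.]))[0,0]
    V=np.array(c["view"]); R=V[:3,:3]; o=-R.T@V[:3,3]
    return o,R.T@np.array([p[0],p[1],1.])
def onz(c,u,v,z):
    o,d=ray(c,u,v); return o+d*(z-o[2])/d[2]
def proj(c,P):
    V=np.array(c["view"]); q=V[:3,:3]@np.array(P)+V[:3,3]; s=q[:2]/q[2]; s=s*(1+c["k1"]*(s@s))
    return np.array([c["fx"]*s[0]+c["cx"],c["fy"]*s[1]+c["cy"]])
E
python3 - <<'E'
from h import *
for n in ("top","scene"):
    c=r.read_camera(n); cv2.imwrite(f"pics/{n}0.png",c["color"]); print(n,c["fx"],c["k1"],np.round(c["view"],3).tolist())
print(r.get_obs())
E
```

```text
pics
top 451.19465251297663 0.0029521856158152017 [[0.026, -1.0, -0.012, -0.014], [-0.993, -0.024, -0.116, 0.489], [0.116, 0.015, -0.993, 1.263], [0.0, 0.0, 0.0, 1.0]]
scene 504.7044391981723 0.017880222272142334 [[0.675, 0.738, 0.009, -0.308], [0.433, -0.386, -0.814, -0.147], [-0.597, 0.554, -0.58, 1.62], [0.0, 0.0, 0.0, 1.0]]
{'t': 0.1, 'joint_positions': array([-1.22600835e+00,  1.26339979e-01, -4.04525833e-02,  1.40540604e+00,
       -2.73651293e-05,  1.57080313e+00]), 'joint_velocities': array([-0.00095948, -0.00092016,  0.0019016 , -0.00048362,  0.00204832,
       -0.00118576]), 'effort': array([ 2.93535613e-04, -4.36903274e+01,  3.53606021e+01,  1.36994611e-02,
       -1.32107293e-04,  1.38628667e-05]), 'tcp_pos': array([ 0.17730516, -0.49373008,  0.19302065]), 'ee_rot': array([ 9.85177262e-01,  1.71537957e-01, -1.33756272e-04, -6.88397579e-04]), 'contact_force': array([-0.69354651, -0.04218194,  0.19863009]), 'torque': array([ 0.00339753,  0.05790997, -0.04210012]), 'gripper_force': 0.0, 'opening': 1.0012427609399401}
```

View pics/top0.png

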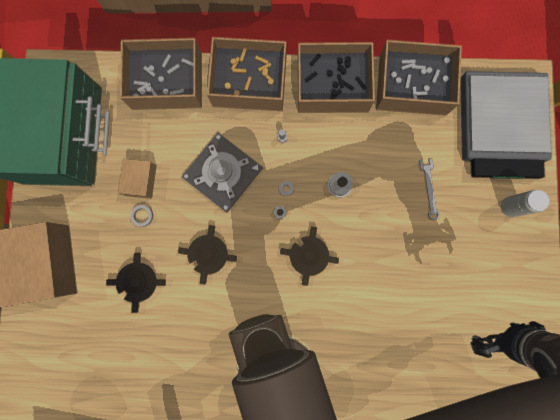

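View pics/scene0.png

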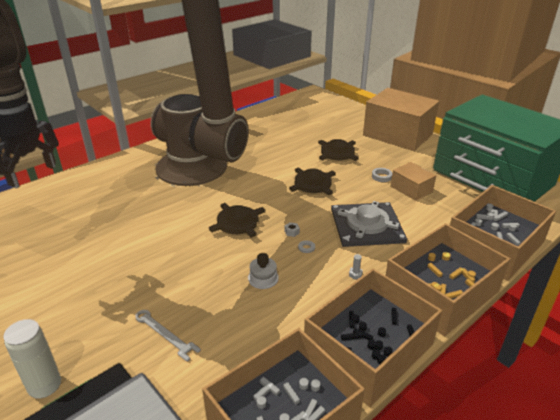

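The top view shows the grey flange on its dark plate at (222,170) and the weight in its cup at (340,184). Shapes that could be mistaken for the flange are the black ones at (208,254), (137,282) and (310,256); I choose the steel one on the plate. Next is a close crop of it.

```bash
python3 - <<'E'
from h import *
im=cv2.imread("pics/top0.png")
cv2.imwrite("pics/crop1.png",cv2.resize(im[125:218,175:272],None,fx=6,fy=6,interpolation=cv2.INTER_CUBIC))
E
```

```text
(no output)
```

View pics/crop1.png

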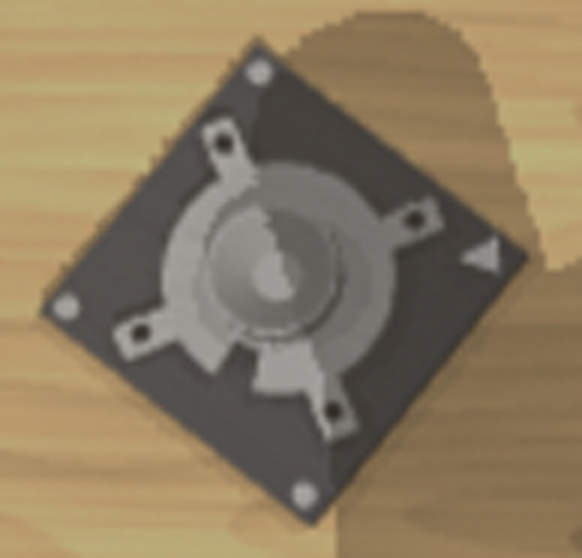

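The crop shows a steel flange with the pointer at the plate's right corner, crop (485,256). The notch mouth is at lower left, around (237,381). The ear holes are at (223,143), (416,218), (333,411) and (141,333). The flange has to turn about +115°. I'll measure roughly, then look with the wrist camera.

```bash
cat >> h.py <<'E'
from scipy.spatial.transform import Rotation as Ro
def quat(yaw): return (Ro.from_euler('z',yaw)*Ro.from_euler('x',np.pi)).as_quat()
E
python3 - <<'E'
from h import *
c=r.read_camera("top")
P=lambda q,z: onz(c,(q[0]+.5)/6-.5+175,(q[1]+.5)/6-.5+125,z)
s=[P(q,.015) for q in [(260,72),(66,307),(305,494)]]
F=(s[0]+s[2])/2; print("F",F,"diag",np.linalg.norm(s[0]-s[2]), "dir", np.degrees(np.arctan2(*(F-s[1])[1::-1])))
e=[P(q,.028) for q in [(223,143),(416,218),(333,411),(141,333)]]
C=np.mean(e,0); print("C",C,[np.round(np.degrees(np.arctan2(*(a-C)[1::-1])),1) for a in e])
print("ptr",P((465,254),.019)); n=P((237,381),.028); print("notch",n, np.degrees(np.arctan2(*(n-C)[1::-1])))
def knob(im,box):
    x0,y0,x1,y1=box; m=(im[y0:y1,x0:x1].max(2)<45).astype(np.uint8)
    n,l,st,ce=cv2.connectedComponentsWithStats(m); i=1+np.argmax(st[1:,4]); print(st[i]); return ce[i]+[x0,y0]
k=knob(c["color"],(325,165,358,200)); s2=r.read_camera("scene"); k2=knob(s2["color"],(250,245,280,272)); print(k,k2)
print("knob top",onz(c,*k,.065)); print("knob scene",onz(s2,*k2,.060))
for yaw in np.radians([-180,-135,-90,-45,0,45,90,135]):
    q=r.inverse_kinematics([*F[:2],.25],quat(yaw)); print(round(np.degrees(yaw)), None if q is None else np.round(q,2))
E
```

```text
F [0.5804221  0.18173577 0.015     ] diag 0.21007492293168392 dir -81.70037822213257
C [0.58053576 0.18177592 0.028     ] [np.float64(24.5), np.float64(-65.5), np.float64(-156.0), np.float64(114.4)]
ptr [0.59509316 0.09285143 0.019     ]
notch [0.52884255 0.19943344 0.028     ] 161.1407068378132
[18 13  3  2  3]
[ 8  9 10 13 45]
[344.         178.33333333] [262.44444444 259.97777778]
knob top [ 0.55962765 -0.16922676  0.065     ]
knob scene [ 0.55400134 -0.16754786  0.06      ]
-180 [0.3  0.3  0.3  1.57 0.   0.3 ]
-135 [ 0.3   0.3   0.3   1.57  0.   -0.48]
-90 [ 0.3   0.3   0.3   1.57  0.   -1.27]
-45 [ 0.3   0.3   0.3   1.57  0.   -2.05]
0 [ 0.3   0.3   0.3   1.57  0.   -2.84]
45 [0.3  0.3  0.3  1.57 0.   2.66]
90 [0.3  0.3  0.3  1.57 0.   1.87]
135 [0.3  0.3  0.3  1.57 0.   1.09]
```

```bash
python3 - <<'E'
from h import *
F=[.5805,.1817]
r.move_to([F[0]-.03,F[1],.26],quat(np.radians(180)))
c=r.read_camera("wrist"); cv2.imwrite("pics/w1.png",c["color"])
print(c["fx"],c["k1"],np.round(c["view"],3).tolist(),proj(c,[*F,.028]),r.get_obs()["t"],r.get_obs()["tcp_pos"])
E
```

```text
335.5011710258232 -0.01299955969841454 [[0.002, 1.0, -0.001, -0.182], [0.95, -0.002, 0.312, -0.584], [0.312, -0.001, -0.95, 0.273], [0.0, 0.0, 0.0, 1.0]] [275.79904171 194.18434927] 2.9833 [0.5507265  0.18089085 0.26002545]
```

View pics/w1.png

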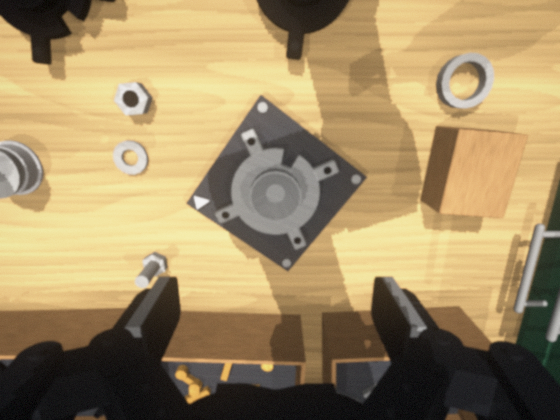

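The wrist view shows the plate clearly. The screws are at (263,107), (357,180) and (287,263), and the pointer is at (201,202). The ear holes are at (251,142), (329,168), (299,241) and (226,216), and the notch at (288,158). Next I refine these by local centroids, then push the ear at about 114° round.

```bash
cat >> h.py <<'E'
def cen(im,p,bright,w=5):
    x,y=np.round(p).astype(int); g=cv2.cvtColor(im,cv2.COLOR_BGR2GRAY)[y-w:y+w+1,x-w:x+w+1].astype(float)
    g=g if bright else g.max()-g
    m=np.clip(g-(g.min()+g.max())/2,0,None); yy,xx=np.mgrid[-w:w+1,-w:w+1]
    return np.array([x+(m*xx).sum()/m.sum(),y+(m*yy).sum()/m.sum()])
ang=lambda d: np.degrees(np.arctan2(d[1],d[0]))
E
python3 - <<'E'
from h import *
c={**r.read_camera("wrist")}; im=c["color"]
s=[onz(c,*cen(im,p,1),.0155) for p in [(263,107),(357,180),(287,263)]]
F=(s[0]+s[2])/2; print("F",F,[np.linalg.norm(a-F) for a in s],"ptrdir",ang(F-s[1]), ang(s[0]-s[2])-90+0)
e=[onz(c,*cen(im,p,0,3),.028) for p in [(251,142),(329,168),(299,241),(226,216)]]
C=np.mean(e,0); print("C",C,[round(ang(a-C),1) for a in e],[np.linalg.norm(a-C).round(4) for a in e])
pt=onz(c,*cen(im,(201,202),1,9),.019); print("ptr",pt,ang(pt-F),np.linalg.norm((pt-F)[:2]))
E
```

```text
F [0.57910191 0.18086686 0.0155    ] [np.float64(0.10602870323258808), np.float64(0.10595589953846864), np.float64(0.10602870323258813)] ptrdir -81.78773524017566 -261.49884140481186
C [0.57870854 0.18107413 0.028     ] [np.float64(-155.5), np.float64(114.6), np.float64(24.3), np.float64(-65.7)] [np.float64(0.071), np.float64(0.0718), np.float64(0.0715), np.float64(0.0715)]
ptr [0.59359738 0.0810823  0.019     ] -81.73459175242978 0.10083193224671855
```

```bash
cat > t.py <<'E'
from h import *
C=np.array([.579,.181]); R=.071
def at(deg,z): a=np.radians(deg); return [*(C+R*np.array([np.cos(a),np.sin(a)])),z]
def go(deg,z,**k): a=np.radians(deg); return r.move_l(at(deg,z),rotation=quat(a),**k)
E
python3 - <<'E'
from t import *
r.command_gripper(.31,20)
r.move_to(at(114.5,.09),quat(np.radians(114.5)))
print(r.move_l(at(114.5,.019),speed=.08,force_limit=12),r.get_obs()["tcp_pos"])
for a in np.linspace(114.5,233.4,9)[1:]:
    go(a,.019,speed=.07)
print(r.get_obs()["contact_force"],r.get_obs()["torque"])
r.command_gripper(0,20); o=r.get_obs(); print(o["opening"],o["gripper_force"],o["contact_force"],o["tcp_pos"])
r.command_gripper(.31,20)
r.move_l(at(233.4,.09)); r.move_to([C[0]-.03,C[1],.26],quat(np.pi))
c=r.read_camera("wrist"); cv2.imwrite("pics/w2.png",c["color"]); print(r.get_obs()["t"])
E
```

```text
False [0.54997287 0.24578676 0.01957228]
[-0.66083087  0.3820588   0.1075641 ] [ 0.02039512  0.02139544 -0.04993836]
-0.0004284902470634747 0.0 [0.13419415 0.02067915 0.03784247] [0.53649006 0.12417232 0.01902214]
11.4667
```

View pics/w2.png

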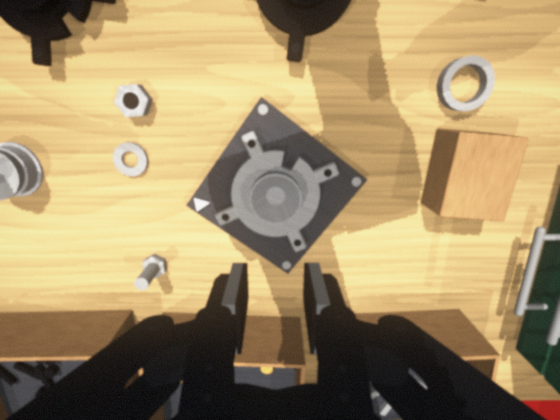

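The flange has not moved: the ear holes are still at (251,142), (329,168), (299,241) and (226,216). The half-open finger tips sit too far back and passed above the ears. I'll push with shut fingers instead, short of the target, then look and finish.

```bash
cat >> t.py <<'E'
def look(name,pred):
    "pred: predicted notch angle, deg; returns measured"
    r.move_to([C[0]-.03,C[1],.26],quat(np.pi)); r.pause(.2)
    c=r.read_camera("wrist"); im=c["color"]; cv2.imwrite(f"pics/{name}.png",im); out=[]
    s=[onz(c,*cen(im,proj(c,[C[0]+.106*np.cos(a),C[1]+.106*np.sin(a),.0155]),1),.0155) for a in np.radians(-81.65+np.array([90,180,270]))]
    F=(s[0]+s[2])/2; e=[]
    for k in (45,135,225,315):
        a=np.radians(pred+k); p=proj(c,[F[0]+.0715*np.cos(a),F[1]+.0715*np.sin(a),.028])
        p=cen(im,cen(im,p,0,4),0,3); e.append(onz(c,*p,.028))
    Cm=np.mean(e,0); print("F",F,"C",Cm,"ptr",ang(F-s[1]))
    print([round((ang(a-Cm)-k+180)%360-180,2) for a,k in zip(e,(45,135,225,315))],[np.linalg.norm((a-Cm)[:2]).round(4) for a in e],r.get_obs()["t"])
E
python3 - <<'E'
from t import *
r.command_gripper(0,20)
r.move_to(at(88,.07),quat(np.radians(88)))
print(r.move_l(at(88,.0185),speed=.1,force_limit=12),r.get_obs()["tcp_pos"])
for a in np.linspace(88,213.4,9)[1:]: go(a,.0185,speed=.08)
o=r.get_obs(); print(o["contact_force"],o["tcp_pos"])
go(208,.0185,speed=.08); r.move_l(at(208,.07))
look("w3",233.4-45-3)
E
```

```text
False [0.58172404 0.25201164 0.01892017]
[ 0.30670522  0.51609959 -0.36678275] [0.51974126 0.14240083 0.01847927]
F [0.58259648 0.18449231 0.0155    ] C [0.58256368 0.18513691 0.028     ] ptr -79.34039330207007
[np.float64(-174.93), np.float64(-174.61), np.float64(-174.81), np.float64(-174.47)] [np.float64(0.0681), np.float64(0.0717), np.float64(0.0683), np.float64(0.0715)] 19.2
```

View pics/w3.png

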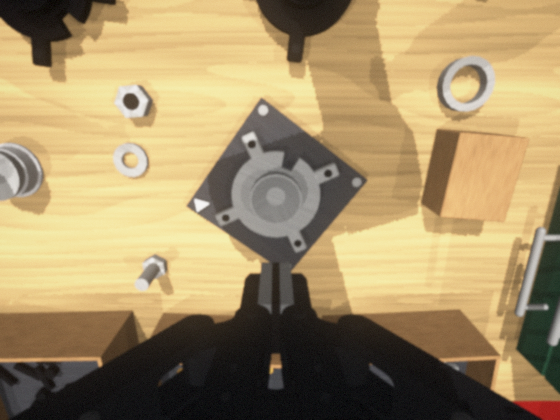

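```bash
python3 - <<'E'
from t import *
c=r.read_camera("wrist"); o=r.get_obs(); print(o["tcp_pos"],proj(c,o["tcp_pos"]),Ro.from_quat(o["ee_rot"]).as_matrix().round(3).tolist())
s=r.read_camera("scene"); print([proj(s,[.579,.181,z]).round(1) for z in (0,.014,.028,.047)])
e=np.radians([114.5,24.4,-65.6,-155.6]); print([proj(s,[.579+.0715*np.cos(a),.181+.0715*np.sin(a),.028]).round(1).tolist() for a in e])
im=s["color"]; x=proj(s,[.579,.181,.02]).astype(int)
a=cv2.resize(im[x[1]-40:x[1]+40,x[0]-50:x[0]+50],None,fx=7,fy=7,interpolation=cv2.INTER_CUBIC); cv2.imwrite("pics/s3.png",a); print(x)
E
```

```text
[0.548493   0.18070673 0.25880449] [274.79661998 247.55709237] [[-1.0, -0.0, -0.002], [-0.0, 1.0, -0.001], [0.002, -0.001, -1.0]]
[array([366.8, 225.1]), array([367.3, 221. ]), array([367.8, 216.8]), array([368.5, 211. ])]
[[374.8, 203.0], [394.0, 223.2], [360.2, 231.6], [342.4, 210.6]]
[367 219]
```

View pics/s3.png

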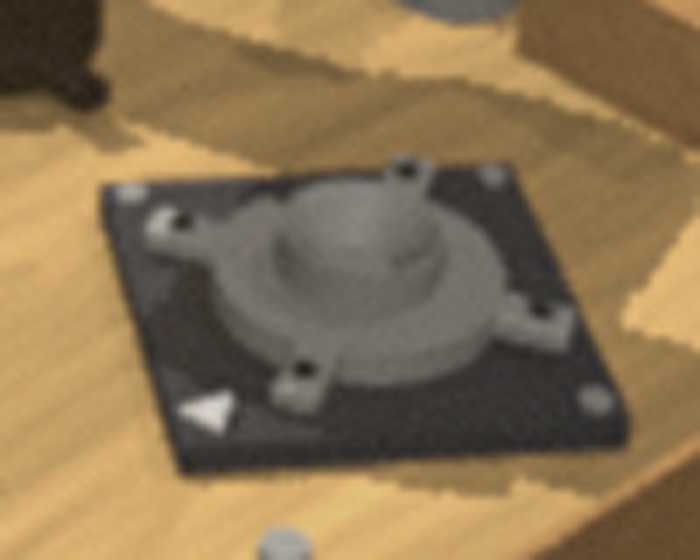

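Heights and positions agree in both views: the hub and ear projections fit, and the notch still faces away at the back. So the shut tips end behind the stated TCP; it projects at row 248, while the tips show at about row 262. I'll find the plate by touch and push from there.

```bash
python3 - <<'E'
from t import *
r.move_to(at(86,.04),quat(np.radians(86)))
r.move_l(at(86,.019),speed=.1)
hit=r.move_l(at(86,-.008),speed=.025,force_limit=6); o=r.get_obs(); z=o["tcp_pos"][2]; print(hit,z,o["contact_force"],o["opening"],o["t"])
if hit:
    z+=.004; r.move_l(at(86,z),speed=.05)
    for a in np.linspace(86,213.4,9)[1:]:
        go(a,z,speed=.09); print(r.get_obs()["contact_force"].round(1), end=" ")
    go(208,z,speed=.08); r.move_l(at(208,.06),speed=.2)
    r.move_to([C[0]-.03,C[1],.26],quat(np.pi))
    c=r.read_camera("wrist"); cv2.imwrite("pics/w4.png",c["color"]); print(r.get_obs()["t"])
E
```

```text
False -0.007795339097420882 [-0.4939792  -0.29384915  0.1169859 ] -0.00034199660905137114 22.4167
```

```bash
python3 - <<'E'
from t import *
s=r.read_camera("scene"); o=r.get_obs(); print(o["tcp_pos"],proj(s,o["tcp_pos"]),o["contact_force"])
t=r.read_camera("top"); print(proj(t,o["tcp_pos"]))
x=proj(s,o["tcp_pos"]).astype(int)
a=s["color"][x[1]-75:x[1]+45,x[0]-80:x[0]+80]; a=cv2.resize(a,None,fx=5,fy=5,interpolation=cv2.INTER_CUBIC)
cv2.imwrite("pics/s4.png",a)
E
```

```text
[ 0.58410259  0.2518678  -0.00777837] [384.34548523 218.03416847] [ 0.88726003 -0.24245277  0.59910598]
[199.29540267 171.08500878]
```

View pics/s4.png

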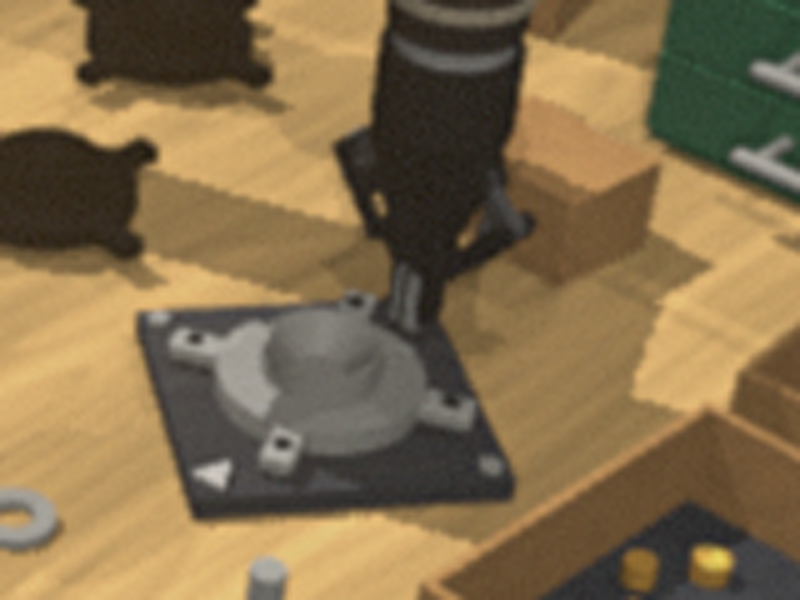

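The scene crop shows the shut finger tips at about (386,209), roughly 9 px (30 mm) above the reported TCP at (384,218). The real tips therefore end about 30 mm short of the stated TCP. I'll carry on down by touch and use the measured offset.

```bash
python3 - <<'E'
from t import *
hit=r.move_l(at(86,-.035),speed=.025,force_limit=6); o=r.get_obs(); z=o["tcp_pos"][2]; print(hit,z,o["contact_force"],o["t"])
if hit:
    z+=.004; r.move_l(at(86,z),speed=.05)
    for a in np.linspace(86,213.4,9)[1:]:
        go(a,z,speed=.09); print(r.get_obs()["contact_force"].round(1), end=" ")
    go(208,z,speed=.08); r.move_l(at(208,.03),speed=.2)
    r.move_to([C[0]-.03,C[1],.26],quat(np.pi))
    c=r.read_camera("wrist"); cv2.imwrite("pics/w4.png",c["color"]); print(r.get_obs()["t"])
E
```

```text
True -0.02350809301820781 [-1.16747598 -0.6270391   5.46008006] 23.2
[-0.3  0.4  0.5] [0.8 0.9 0.5] [-0.6  0.8 -0.1] [ 0.4 -0.5  0.8] [-0.5  0.5  0.3] [-0.6  1.1  0.3] [-0.3 -0.6 -0. ] [-0.3  0.1  0.1] 28.4833
```

View pics/w4.png

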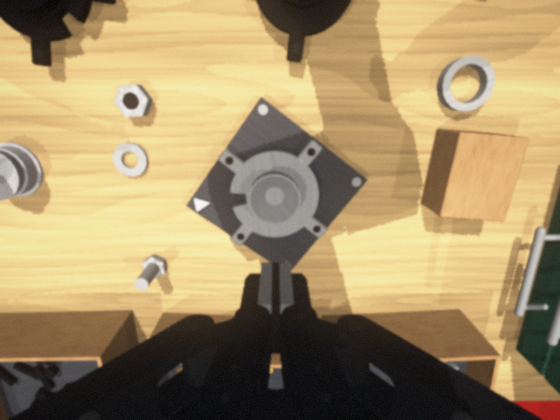

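The flange turned and the notch now faces left, towards the pointer. Ear holes are at (230,160), (312,152), (317,230) and (240,237). I measure the remaining error.

```bash
cat > m.py <<'E'
from t import *
def meas(name=None):
    c=r.read_camera("wrist"); im=c["color"]
    if name: cv2.imwrite(name,im)
    s=[onz(c,*cen(im,p,1),.0155) for p in [(263,108),(357,182),(287,265)]]
    F=(s[0]+s[2])/2
    e=[onz(c,*cen(im,p,0,4),.028) for p in [(230,160),(312,152),(317,230),(240,237)]]
    Cm=np.mean(e,0); n=[(ang(a-Cm)-k+180)%360-180 for a,k in zip(e,(-45,-135,-225,-315))]
    print("F",F,[np.linalg.norm(a-F).round(4) for a in s],"C",Cm,[np.linalg.norm((a-Cm)[:2]).round(4) for a in e],"ptr",ang(F-s[1]),(ang(s[0]-s[2])+90)%360-180)
    print("notch",np.round(n,2),"mean",np.mean(n),r.get_obs()["t"],r.get_obs()["tcp_pos"])
E
python3 -c "
from m import *
meas()"
```

```text
F [0.58185704 0.1845605  0.0155    ] [np.float64(0.1094), np.float64(0.1024), np.float64(0.1094)] C [0.57897361 0.17920764 0.028     ] [np.float64(0.0713), np.float64(0.0713), np.float64(0.0712), np.float64(0.0713)] ptr -79.70396324966647 100.16710097600992
notch [-83.9  -83.94 -83.9  -83.88] mean -83.9038165377587 28.5333 [0.5482303  0.18059992 0.2575217 ]
```

Undershoot is about 2.2° (notch at −83.9° against pointer at −81.65°), with the finger-to-ear offset now known to be 17.7°. I'll nudge by that amount, check, then go and look at the weight.

```bash
python3 - <<'E'
from m import *
r.move_to(at(209,.01),quat(np.radians(209)))
r.move_l(at(209,-.0195),speed=.1); go(215.7,-.0195,speed=.06); go(211,-.0195,speed=.08); r.move_l(at(211,.03),speed=.25)
r.move_to([C[0]-.03,C[1],.26],quat(np.pi)); meas()
K=np.array([.556,-.168])
r.move_to([K[0]-.03,K[1],.22],quat(np.pi))
c=r.read_camera("wrist"); im=c["color"]; p=proj(c,[*K,.069]); print(p)
x,y=p.astype(int); w=45; sub=im[y-w:y+w,x-w:x+w]
m=(cv2.medianBlur(sub,3).max(2)<60).astype(np.uint8); n,l,st,ce=cv2.connectedComponentsWithStats(m)
for i in range(1,n):
    if st[i,4]>60: print(st[i],onz(c,*(ce[i]+[x-w,y-w]),.066),(ce[i]+[x-w,y-w]))
cv2.imwrite("pics/k.png",cv2.resize(im[y-70:y+90,x-100:x+100],None,fx=3,fy=3)); print(r.get_obs()["t"])
E
```

```text
F [0.5821337 0.1846599 0.0155   ] [np.float64(0.1097), np.float64(0.1024), np.float64(0.1097)] C [0.57958597 0.17982453 0.028     ] [np.float64(0.0718), np.float64(0.0717), np.float64(0.0711), np.float64(0.0713)] ptr -79.61622190554343 100.1578460673345
notch [-82.46 -82.63 -82.85 -82.11] mean -82.51088199951108 31.85 [0.54832842 0.18060737 0.25743024]
[274.20662697 214.11851709]
33.225
```

View pics/k.png

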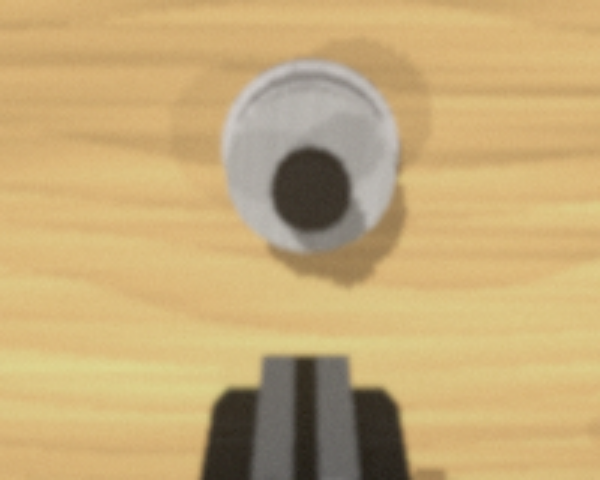

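The crop shows the black knob centred at crop (311,189), which is image (277.7,207), upright in its cup. The notch is within 1° of the pointer. Next I grip the knob and carry the weight over.

```bash
python3 - <<'E'
from m import *
c=r.read_camera("wrist"); K=onz(c,277.7,207,.067)[:2]; print(K)
r.command_gripper(1.0,40)
r.move_l([*K,.06],speed=.25); h=r.move_l([*K,.0],speed=.08,force_limit=10); o=r.get_obs(); print(h,o["tcp_pos"])
f0=o["contact_force"][2]
if not h:
    r.command_gripper(0,40); o=r.get_obs(); print(o["opening"],o["gripper_force"],o["contact_force"])
    r.move_l([*K,.05],speed=.1); o=r.get_obs(); print(o["opening"],o["gripper_force"],o["contact_force"][2]-f0,o["t"])
    np.save("K.npy",K); cv2.imwrite("pics/g.png",r.read_camera("scene")["color"])
E
```

```text
[ 0.54900753 -0.16411781]
False [ 5.49425424e-01 -1.64228284e-01  4.77805826e-04]
0.3148952268697985 39.64308983096544 [-0.69994884 -1.98440278  5.75207326]
0.31284534583484847 39.801048376830295 -6.548692831729202 36.975
```

The weight is held (6.5 N, opening 27 mm). I check from the saved scene picture where its dome hangs relative to the tool.

```bash
python3 - <<'E'
from m import *
K=np.load("K.npy"); s=r.read_camera("scene"); t=r.read_camera("top")
for n,c in (("scene",s),("top",t)):
    hsv=cv2.cvtColor(c["color"],cv2.COLOR_BGR2HSV)
    p0=proj(c,[*K,.057]); p1=proj(c,[*K,.089]); print(n,p0.round(1),p1.round(1))
    for y in range(int(p1[1])-6,int(p0[1])+8,2):
        x=int(p0[0]); a=hsv[y,x-30:x+31]; g=np.where((a[:,1]<60)&(a[:,2]>50))[0]; print(y,(g.min()+x-30,g.max()+x-30,(g.min()+g.max())/2+x-30,len(g)) if len(g) else None)
E
```

```text
scene [262.2 259.3] [261.9 248.6]
242 (np.int64(257), np.int64(271), np.float64(264.0), 5)
244 (np.int64(256), np.int64(272), np.float64(264.0), 8)
246 (np.int64(256), np.int64(274), np.float64(265.0), 10)
248 (np.int64(250), np.int64(275), np.float64(262.5), 16)
250 (np.int64(249), np.int64(275), np.float64(262.0), 20)
252 (np.int64(249), np.int64(275), np.float64(262.0), 26)
254 (np.int64(250), np.int64(274), np.float64(262.0), 25)
256 (np.int64(251), np.int64(273), np.float64(262.0), 23)
258 (np.int64(253), np.int64(272), np.float64(262.5), 20)
260 (np.int64(254), np.int64(269), np.float64(261.5), 16)
262 (np.int64(258), np.int64(267), np.float64(262.5), 10)
264 (np.int64(255), np.int64(271), np.float64(263.0), 17)
266 (np.int64(252), np.int64(274), np.float64(263.0), 23)
top [341.8 182.5] [343.1 180.6]
174 (np.int64(322), np.int64(333), np.float64(327.5), 12)
176 (np.int64(322), np.int64(332), np.float64(327.0), 11)
178 (np.int64(323), np.int64(333), np.float64(328.0), 11)
180 (np.int64(328), np.int64(332), np.float64(330.0), 3)
182 (np.int64(328), np.int64(331), np.float64(329.5), 4)
184 (np.int64(328), np.int64(331), np.float64(329.5), 4)
186 (np.int64(328), np.int64(330), np.float64(329.0), 3)
188 (np.int64(328), np.int64(329), np.float64(328.5), 2)
```

The scene view shows the dome's axis at column 262.1 against 262.05 predicted, so the grasp is centred. Next I place it.

```bash
python3 - <<'E'
from m import *
P=[.5795,.1799]; K=np.load("K.npy")
r.move_l([*K,.085],speed=.2); r.move_to([*P,.085],quat(np.pi)); r.move_l([*P,.034],speed=.1); r.pause(.3)
h=r.move_l([*P,.0215],speed=.015,force_limit=3); o=r.get_obs(); print(h,o["tcp_pos"],o["contact_force"],o["t"])
if h or 1:
    z=o["tcp_pos"][2]
    if z<.029:
        r.command_gripper(.6,20); r.pause(.2); r.command_gripper(1.0); r.move_l([*P,.12],speed=.15)
        r.move_to([P[0]-.03,P[1],.26],quat(np.pi)); r.pause(.1)
        c=r.read_camera("wrist"); cv2.imwrite("pics/end.png",c["color"])
        meas(); im=c["color"]; p=proj(c,[*P,.092]); x,y=p.astype(int); w=40; m=(cv2.medianBlur(im,3)[y-w:y+w,x-w:x+w].max(2)<65).astype(np.uint8)
        n,l,st,ce=cv2.connectedComponentsWithStats(m)
        print(p,[(st[i].tolist(),(ce[i]+[x-w,y-w]).round(1),onz(c,*(ce[i]+[x-w,y-w]),.091).round(4)) for i in range(1,n) if st[i,4]>60],r.get_obs()["t"])
E
```

```text
True [0.57853876 0.17948509 0.02622564] [-1.9729763  -0.95220955  1.54272602] 40.25
F [0.57886917 0.18059568 0.0155    ] [np.float64(0.1058), np.float64(0.1058), np.float64(0.1058)] C [0.57970152 0.17890891 0.028     ] [np.float64(0.0715), np.float64(0.072), np.float64(0.0716), np.float64(0.071)] ptr -81.65465502010987 98.36363414685115
notch [-82.4  -82.24 -83.19 -82.3 ] mean -82.53127951577565 42.8583 [0.54900984 0.17967316 0.25786365]
[275.37298284 211.01145908] [([28, 24, 24, 26, 473], array([274.6, 207.7]), array([0.576 , 0.1791, 0.091 ]))] 42.8583
```

```bash
python3 - <<'E'
from m import *
Cc=np.array([.5795,.179])
def chk(n):
    c=r.read_camera(n); im=c["color"]
    th=np.linspace(0,2*np.pi,60)
    pts=np.array([proj(c,[Cc[0]+.014*np.cos(a),Cc[1]+.014*np.sin(a),z]) for a in th for z in (.075,.093)])
    h=cv2.convexHull(pts.astype(np.float32)); M=cv2.moments(h); pc=np.array([M['m10'],M['m01']])/M['m00']
    x,y=pc.astype(int); w=22; m=(im[y-w:y+w,x-w:x+w].max(2)<70).astype(np.uint8)
    k,l,st,ce=cv2.connectedComponentsWithStats(m)
    print(n,"pred",pts.min(0).round(1),pts.max(0).round(1),pc.round(1),"area",M['m00'])
    for i in range(1,k):
        if st[i,4]>15: print("  obs",(st[i,:2]+[x-w,y-w]),(st[i,:2]+st[i,2:4]-1+[x-w,y-w]),(ce[i]+[x-w,y-w]).round(1),st[i,4])
chk("wrist")
r.move_to([.45,-.2,.26],quat(np.pi)); r.pause(.2)
chk("scene"); chk("top"); print(r.get_obs()["t"])
E
```

```text
wrist pred [261.7 194.6] [287.5 223.5] [274.6 209.1] area 598.584358040709
  obs [263 195] [286 220] [274.6 207.8] 487
scene pred [363.9 194.1] [375.4 205.7] [369.6 199.9] area 111.94719737675041
  obs [364 196] [374 207] [369.1 201.1] 94
  obs [381 203] [390 213] [386.2 208.1] 69
  obs [347 205] [355 211] [349.7 206.6] 30
top pred [213.3 161.5] [224.4 172.7] [218.9 167.1] area 95.23430126905441
  obs [215 163] [222 171] [218.6 167.2] 61
44.6667
```

The predicted and observed knob positions agree to about 1 px in all three views. The weight is seated and upright, the notch is within 1° of the pointer, and the arm is clear.

```bash
python3 -c "
from h import *
print(r.sign_off())"
```

```text
the job is handed in; nothing more can be done
None
```

I turned the flange until its notch faced the pointer (within about 1°), set the weight upright in its hub and released it, and handed the job in at about 45 s; the hand-in call returned no verdict.

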